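# Hold a turning blank against the sprung plate of a screwing jig

## Task

Lay the long square turning blank flat on the bed of the screwing jig and bring its side flush against the low side fence; only then, keeping it flat and along the fence, push it endways against the sprung steel plate until the plate is pressed back about half of its 24 mm travel (about 12 N), never all the way. Finish while holding it there steadily, as a third hand for a colleague who will drive the screw: do not let go, and leave everything else on the bench where it is.

Things in the scene. Friction and masses are not known exactly. Their poses are not given: they have to be found in the camera images.
- blank_center (a point): centre of the turning blank: plain light timber, 150 mm long (own x axis), 45 x 45 mm in section, about 0.2 kg; lies flat on the bench at first, centre 22.5 mm up, lengthways roughly away from the robot. Either end may lead. Beside it, in any order, lie two pieces that stay: an offcut of that section only 75 mm long and a 150 mm batten only 18 mm thick.
- jig: the screwing jig, fixed on the bench, place and yaw vary; origin at the centre of its underside. Own x runs along the fence to the sprung plate (roughly away from the robot), y towards the fence, z up. White-faced board bed 300 (x) x 120 (y) mm, top 12 mm above the bench; open at -y and at the near end (-x). Two posts (x 112 to 136 mm, 62 mm high) carry the plate.
- fence_face (a point): middle of the inner face (facing the jig's -y) of the low aluminium side fence, at jig x -47.5, y +30, z 19 mm. The fence runs from jig x -140 to +45 mm, its top 14 mm above the bed (26 mm above the bench). A blank flat on the bed and flush against it has its centre at jig y +7.5, z 34.5 mm.
- plate_face (a point): centre of the near face of the sprung steel plate, which faces -x of the jig; it moves with the plate. At rest it is at jig x = +50, y = +7.5, z = 38 mm. Plate 88 mm wide, 46 mm high (15 to 61 mm above the bench), 10 mm thick.
- plate (a joint): how far the plate is pressed back along the jig's +x, in m: 0 at rest, 0.024 at its end stop. A spring of 1000 N/m returns it, so 0.012 (half way) means 12 N. With the plate half way, the blank's centre is at jig x = -13 mm.
Mind the look-alikes: they are no part of the job. What is shaped like the part that bears blank_center but purple is not meant.

How it is judged:
On the way:
1. the blank lies flat on the jig's bed with its side flush against the fence, the sprung plate not yet pressed back (under 4 mm) (y of blank_center in the frame of jig between 0.005 and 0.01 m and z of blank_center in the frame of jig between 0.031 and 0.038 m and x of blank_center in the frame of jig between -0.125 and 0.005 m and angle between the x axis of blank_center and the x axis of jig, either way round below 0.035 rad and value of joint plate below 0.004 m), for 0.2 s.
At the end, for the whole second after the job is handed in: Still held by the fingers, the blank lies flat on the bed (height within 3.5 mm), flush along the fence (gap under 2.5 mm, within 0.035 rad), and presses the plate back 7 to 17 mm with 6 to 18 N, steadily (under 10 mm/s) through the last second (y of blank_center in the frame of jig between 0.005 and 0.01 m and z of blank_center in the frame of jig between 0.031 and 0.038 m and x of blank_center in the frame of jig between -0.125 and 0.005 m and angle between the x axis of blank_center and the x axis of jig, either way round below 0.035 rad and value of joint plate between 0.007 and 0.017 m and contact force between blank and plate between 6 and 18 N and contact force between the fingers and blank above 2 N and linear speed of blank below 0.01 m/s); the arm keeps its last pose, push and grip.
It fails at once if the sprung plate is driven to the end of its travel (beyond 22.5 mm) (value of joint plate above 0.0225 m).
It fails at once if another thing on the bench is disturbed (moved more than 20 mm) (distance of any of offcut, batten, faceplate, gouge, driver, screwjar, sander, pencilmug from where it was at the start of the episode above 0.02 m).
It also fails if it takes over 48 s, if anything falls off the work surface, if the arm or the gripper's body presses on something with over 40 N, if the wrist force passes 120 N, or if a joint passes its speed limit or range.

## Robot

A 7-joint arm with a two-finger parallel gripper is mounted at the origin on the work surface. World frame = base frame: x ahead of the robot, y to its left, z up, the work surface at z = 0. Lengths are in m, angles in rad, forces in N, time in s.
With the tool pointing down it reaches from about 0.425 to 0.925 m from the base axis. Payload 6.8 kg.
Tool frame: the origin (TCP) lies midway between the tips of the shut fingers; the grasp point (between the pads) lies 19 mm behind it; z points along the fingers, y is the direction in which the jaws open and shut (so a half turn about z gives the same grasp; the last joint's range is limited). The gripper opens to 85 mm and grips with 20 to 120 N. Pads are 22 mm wide; open, the fingers measure 114 mm over their backs; the gripper's body (76 mm by 85 mm) begins 54 mm behind the grasp point. The pads swing forward as they close: fully open they stand 13 mm farther back than shut.
Start: joints at [-0.108, 0.477, 0.022, 1.555, -0.011, 1.109, -0.083], TCP at [0.675, 0, 0.231] pointing down, gripper open.
Joint ranges: [-2.96, 2.96], [-0.34, 2.1], [-1.41, 1.46], [0.24, 2.44], [-1.37, 4.51], [0.17, 1.92], [-2.96, 2.96]. Speed limits (rad/s): [2.39, 2.39, 3.14, 3.14, 3.14, 3.14, 3.14].

## Interface

Orientations are given as a unit quaternion [w, x, y, z].
In Python, from station import bot gives the robot as it stands.
- The arm moves only by the shell command python3 -m jog 'ROWS' [FORCE]. ROWS is JSON, a list of rows, each a list of 3 entries, a list of its own where there are three numbers: the shift along the tool's x, y, z in mm, then the turn, a rotation vector about the tool's x, y, z in degrees, then the closure, from -1 (fully open) to 1 (shut). A call has 1 to 12 rows; each row shifts and turns the commanded pose from where the row before left it, along the tool's axes as they then stand; what a row does not reach is not made up. A row lasts 1/8 s, in which the tool goes at most 62.5 mm and 10.7 degrees, less where a joint would pass 70% of its speed; a pose out of reach is approached as far as the arm can. A call is refused whole if a number of a shift passes 62.5 or a number of a turn 10.7, either way. A call with a gripper value outside its range is refused whole. The fingers move at their own pace and stop on an object; FORCE is the grip in N (left out, the last holds). Time passes only in rows, so rows that do not move let the fingers close. It gives the time, the measured TCP pose, the force and the opening at its end, in the units of the state.
- bot.get_obs(): the state, without advancing time (a new reading comes with each control period).
- bot.read_camera(name): name is "scene" or "side" or "wrist"; returns (picture, depth): 420x560x3 uint8, red, green, blue; 420x560 float32, m along the optical axis (not along the pixel's ray), 0 where there is no reading.
- bot.camera_info(name): a dict with "fx", "fy", "cx", "cy" (pixels), "world_from_camera" (4x4, takes a point from camera to world coordinates); the wrist camera has in their place "mount" (4x4, takes a point from camera to tool coordinates, whose origin is the TCP and whose axes are the flange's). Camera axes: x right, y up, looking along -z (the intrinsics and any distortion apply to the point x, -y, -z); pixel columns grow to the right and rows downward; lengths in m; the calibration is good to about 2 mm. A picture is of the moment at which its call begins: read the wrist's pose just before it. camera_info takes no time and is no camera call.
- bot.hand_in(): hands the job in, once; it reports no verdict.
Trained networks look in the newest picture that a camera, given by its name, has taken for a name from the list of things; names that differ only in an ending like _2 or _b are one class to them, and where a whole thing is asked for, a point or a joint stands for the part that bears it (a point fixed in the world has none). Each returns a list of dicts, best first, with "score" (0 to 1); they miss things now and then, are a little off and sometimes report something else, mostly with a low value. They report only what shows in the picture. A call takes as long as a camera call. They do not tell look-alikes from the thing itself.
- bot.find_in(camera, thing): "xy" ([column, row] as shares, 0 to 1, of the picture: columns of its width, rows of its height, amid what is visible of it).
- bot.cut_out(camera, thing): "pixels" (420x560 bool, what is visible of it) and "xy" ([column, row] as shares, 0 to 1, of the picture: columns of its width, rows of its height, amid what is visible of it).
- bot.landmark_of(camera, thing): "xy" ([column, row] as shares, 0 to 1, of the picture: columns of its width, rows of its height: a listed point, or the origin of a listed thing).
The state is a dict: "t": time; "q": joint angles; "joint_vel": joint speeds; "joint_torque": joint torques, N m; "eef_pos": TCP position; "tool_rot": TCP orientation; "contact_force": force on the tool from outside, world axes, zero at the start; "torque": the same for the moment, N m; "gripper_width": opening from 0.0 (shut) to 1.0 (fully open).
Only numpy, scipy, OpenCV 4.12 (cv2) and the standard library are available. Lean on these libraries where they do the work, as an engineer would, in place of code of your own. Each camera call takes 0.05 s, during which the arm holds its last target.

## Working session

There is one attempt and no reset: what is moved stays moved. The work goes in short steps, Python scripts to look and compute and a shell command to move; the robot and the scene stay as the last step left them, time stands still between calls to the robot, and variables do not carry over. Pictures are saved under pics/ and viewed, and the job is handed in when it is done.

```bash
ls; mkdir -p pics
cat > h.py <<'E'
import numpy as np, cv2
from station import bot
from scipy.spatial.transform import Rotation as R
def Rq(q): return R.from_quat([q[1],q[2],q[3],q[0]])
def wfc(name):
    ci=bot.camera_info(name)
    if 'world_from_camera' in ci: return ci,np.array(ci['world_from_camera'])
    o=bot.get_obs(); T=np.eye(4); T[:3,:3]=Rq(o['tool_rot']).as_matrix(); T[:3,3]=o['eef_pos']
    return ci,T@np.array(ci['mount'])
def cloud(name,depth,T=None):
    ci=bot.camera_info(name)
    if T is None: T=wfc(name)[1]
    v,u=np.mgrid[0:420,0:560]
    d=depth
    X=np.stack([(u-ci['cx'])/ci['fx']*d,-(v-ci['cy'])/ci['fy']*d,-d],-1)
    return X@T[:3,:3].T+T[:3,3]
E
python3 - <<'E'
from h import *
for n in ['scene','side','wrist']:
    ci=bot.camera_info(n); print(n,{k:np.round(v,3).tolist() for k,v in ci.items() if not isinstance(v,str)})
    p,d=bot.read_camera(n); cv2.imwrite(f'pics/{n}0.png',p[:,:,::-1]); np.save(f'{n}0.npy',d); np.save(f'{n}0c.npy',cloud(n,d))
    for th in ['blank_center','jig','fence_face','plate_face']:
        print(n,th,[(np.round(r['xy'],3).tolist(),round(r['score'],2)) for r in bot.landmark_of(n,th)])
print(bot.get_obs())
E
```

```text
pics
scene {'fx': 544.808, 'fy': 544.808, 'cx': 287.624, 'cy': 207.703, 'world_from_camera': [[-0.113, -0.826, 0.552, 1.257], [0.994, -0.087, 0.073, 0.058], [-0.013, 0.557, 0.83, 1.332], [0.0, 0.0, 0.0, 1.0]]}
scene blank_center [([0.491, 0.608], 0.94), ([0.364, 0.35], 0.77), ([0.502, 0.473], 0.75), ([0.74, 0.408], 0.6)]
scene jig [([0.699, 0.631], 0.84)]
scene fence_face [([0.719, 0.601], 0.74)]
scene plate_face [([0.7, 0.656], 0.57)]
side {'fx': 410.31, 'fy': 410.31, 'cx': 275.787, 'cy': 216.129, 'world_from_camera': [[-0.882, 0.279, -0.379, 0.022], [-0.47, -0.482, 0.739, 0.669], [0.024, 0.83, 0.557, 0.593], [0.0, 0.0, 0.0, 1.0]]}
side blank_center [([0.402, 0.492], 0.87), ([0.52, 0.524], 0.84), ([0.701, 0.453], 0.83), ([0.487, 0.891], 0.63)]
side jig [([0.265, 0.686], 0.72)]
side fence_face [([0.264, 0.709], 0.59)]
side plate_face [([0.232, 0.619], 0.72)]
wrist {'fx': 344.161, 'fy': 344.161, 'cx': 285.159, 'cy': 210.218, 'mount': [[0.002, 0.964, 0.266, 0.068], [1.0, -0.002, -0.0, 0.001], [0.0, 0.266, -0.964, -0.143], [0.0, 0.0, 0.0, 1.0]]}
wrist blank_center [([0.003, 0.615], 0.86), ([0.306, 0.601], 0.73)]
wrist jig []
wrist fence_face []
wrist plate_face []
{'t': 0.75, 'q': array([-0.10810125,  0.47695647,  0.02238519,  1.55538089, -0.01150693,
        1.10928617, -0.08309669]), 'joint_vel': array([-1.69128059e-03,  2.06950691e-03,  8.47511265e-04, -1.48167733e-03,
        1.30282449e-03, -8.86656067e-04, -8.64132950e-05]), 'joint_torque': array([ 7.15553579e-04, -5.96214759e+01,  1.60666790e+00, -2.81518829e+01,
        1.26166982e-02,  1.58299652e-03,  2.92330128e-05]), 'eef_pos': array([6.75033001e-01, 2.04353025e-05, 2.31344916e-01]), 'tool_rot': array([2.09439269e-05, 7.07108999e-01, 7.07104562e-01, 4.61780693e-05]), 'contact_force': array([ 0.63101848, -0.22645228,  0.83296138]), 'torque': array([ 0.03685688,  0.00842483, -0.03603256]), 'gripper_width': 1.0017343303648447}
```

View pics/scene0.png

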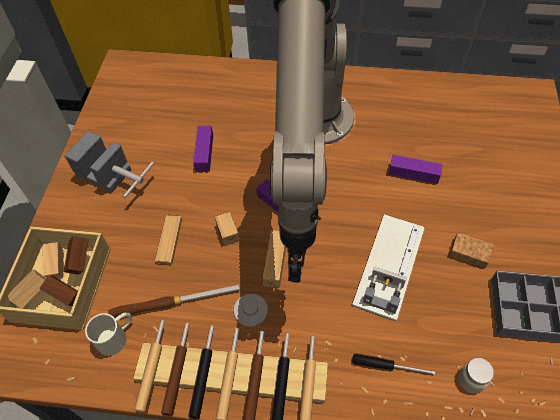

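View pics/side0.png

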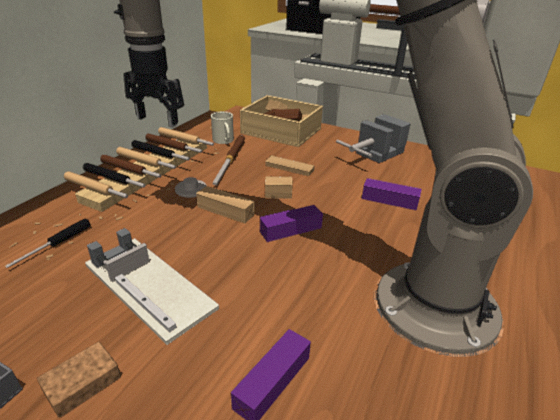

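View pics/wrist0.png

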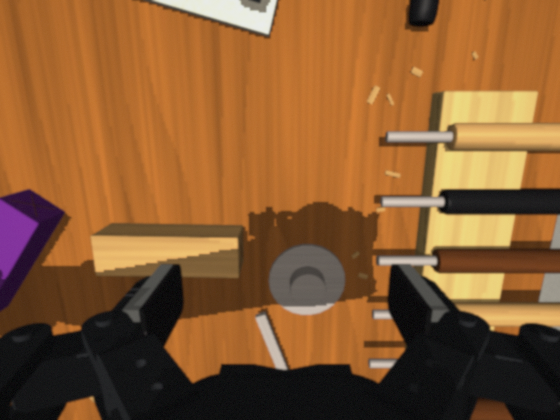

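Run:
```python
from h import *
def rect(P,m,zr,nm):
    m=m&(P[...,2]>zr[0])&(P[...,2]<zr[1])
    m=cv2.morphologyEx(m.astype(np.uint8),cv2.MORPH_OPEN,np.ones((2,2)))
    n,l,s,c=cv2.connectedComponentsWithStats(m)
    k=1+np.argmax(s[1:,4]); q=P[l==k]
    r=cv2.minAreaRect((q[:,:2]*1000).astype(np.float32))
    print(nm,len(q),np.round(np.median(q[:,2]),4),'c',np.round(r[0],1),'size',np.round(r[1],1),'ang',round(r[2],2))
    return q
def win(x0,x1,y0,y1):
    m=np.zeros((420,560),bool); m[y0:y1,x0:x1]=1; return m
S=np.load('scene0c.npy');W=np.load('wrist0c.npy');D=np.load('side0c.npy')
rect(W,win(80,265,215,285),(.038,.052),'blank top wrist')
rect(S,win(255,290,225,295),(.038,.052),'blank top scene')
rect(D,win(180,265,180,225),(.038,.052),'blank top side')
for n,P,w in(('scene',S,win(345,430,205,325)),('side',D,win(75,225,220,345))):
    p=cv2.imread(f'pics/{n}0.png').min(-1)>0
    rect(P,w,(.006,.018),'bed '+n)
    rect(P,w,(.020,.030),'fence '+n)
    rect(P,w,(.055,.070),'platetop '+n)
# others
for nm,w in(('offcut',win(210,245,205,250)),('batten',win(150,185,210,270)),('purple',win(250,285,175,215)),('facepl',win(230,272,290,330))):
    rect(S,w,(.010,.060),nm)
```

```text
blank top wrist 5804 0.045 c [587.8 -62. ] size [286.3 131.1] ang 31.33
blank top scene 747 0.0448 c [871.9 -27.4] size [787.6  58.2] ang 8.31
blank top side 620 0.0435 c [329.9 296.5] size [148.4 954.9] ang 30.8
bed scene 2268 0.012 c [821.4 164.8] size [120.6 897.3] ang 75.04
fence scene 272 0.0248 c [828.8 193.4] size [ 18.4 898.4] ang 73.68
platetop scene 110 0.0594 c [913.4 126.5] size [ 65.9 698.2] ang 73.4
bed side 4448 0.0111 c [301.6 377.4] size [202.6 781.9] ang 58.39
fence side 844 0.0247 c [301.1 424.4] size [ 86.7 737.1] ang 55.56
platetop side 207 0.058 c [590.6 202.6] size [ 45.3 143.3] ang 14.43
offcut 489 0.0435 c [ 465.  -222.7] size [102.   50.8] ang 26.73
batten 772 0.0176 c [ 866.8 -200.1] size [931.1 101.1] ang 27.29
purple 285 0.0429 c [780.6 -24.6] size [966.4  52.9] ang 12.99
facepl 233 0.0288 c [967.  -23.6] size [601.8  42.3] ang 19.78
```

```bash
cat >> h.py <<'E'
def rect(P,m,zr,nm):
    m=m&(P[...,2]>zr[0])&(P[...,2]<zr[1])
    n,l,s,c=cv2.connectedComponentsWithStats(m.astype(np.uint8))
    k=1+np.argmax(s[1:,4]); q=P[l==k]
    r=cv2.minAreaRect((q[:,:2]*1000).astype(np.float32))
    print(nm,len(q),np.round(np.median(q[:,2]),4),'c',np.round(r[0],1),'size',np.round(r[1],1),'ang',round(r[2],2))
    return q
def win(x0,x1,y0,y1):
    m=np.zeros((420,560),bool); m[y0:y1,x0:x1]=1; return m
E
python3 - <<'E'
from h import *
S=np.load('scene0c.npy');W=np.load('wrist0c.npy');D=np.load('side0c.npy')
rect(W,win(80,265,215,285),(.038,.052),'blank top wrist')
rect(S,win(255,290,225,295),(.038,.052),'blank top scene')
rect(D,win(180,265,180,225),(.038,.052),'blank top side')
for n,P,w in(('scene',S,win(345,430,205,325)),('side',D,win(75,225,220,345))):
    rect(P,w,(.006,.018),'bed '+n)
    rect(P,w,(.020,.030),'fence '+n)
    rect(P,w,(.055,.070),'platetop '+n)
for nm,w in(('offcut',win(210,245,205,250)),('batten',win(150,185,210,270)),('purple',win(250,285,175,215)),('facepl',win(230,272,290,330))):
    rect(S,w,(.010,.060),nm)
rect(D,win(255,330,200,245),(.02,.052),'purple side')
E
```

```text
blank top wrist 5817 0.045 c [553.  -72.8] size [ 45.9 150.3] ang 89.04
blank top scene 755 0.0449 c [554.8 -73.5] size [ 45.8 153.1] ang 88.95
blank top side 626 0.0436 c [551.8 -71.2] size [ 49.6 150.9] ang 88.85
bed scene 2692 0.0118 c [531.7 238.2] size [123.8 304.2] ang 74.61
fence scene 297 0.0255 c [488.1 289.3] size [ 16.  173.2] ang 75.01
platetop scene 146 0.0598 c [588.4 230.8] size [86.5 17.5] ang 77.27
bed side 4463 0.0111 c [529.7 240.1] size [121.5 302.1] ang 75.08
fence side 849 0.0249 c [493.  267.1] size [ 88.3 200.4] ang 69.91
platetop side 209 0.0594 c [584.8 234. ] size [87.7 13.1] ang 74.71
offcut 491 0.0438 c [ 475.6 -221.1] size [81.9 44.9] ang 27.29
batten 781 0.0179 c [ 518.9 -381.4] size [155.6  48.3] ang 1.62
purple 286 0.0424 c [ 356.6 -125.4] size [99.7 44.1] ang 22.75
facepl 277 0.028 c [ 693.3 -118.4] size [61.4 53.4] ang 16.73
purple side 1137 0.043 c [365.5 -81.1] size [151.4  50.1] ang 52.52
```

```bash
python3 -m jog '[[[-24.3,-40.7,10],[0,0,0],-1],[[-24.3,-40.7,10],[0,0,0],-1],[[-24.4,-40.6,10],[0,0,0],-1],[[0,0,5],[0,0,10.1],-1],[[0,0,5],[0,0,10.1],-1],[[0,0,5],[0,0,10.1],-1],[[0,0,5],[0,0,10.1],-1],[[0,0,5],[0,0,10.1],-1],[[0,0,5],[0,0,10.1],-1],[[0,0,5],[0,0,10.1],-1],[[0,0,5],[0,0,10.1],-1],[[0,0,5],[0,0,10.2],-1]]' 60
python3 - <<'E'
from h import *
o=bot.get_obs();print(o['eef_pos'],Rq(o['tool_rot']).as_matrix().round(4).tolist(),o['q'].round(2))
T=wfc('wrist')[1]
p,d=bot.read_camera('wrist'); cv2.imwrite('pics/wrist1.png',p[:,:,::-1]);P=cloud('wrist',d,T)
rect(P,win(0,560,150,420),(.038,.052),'blank')
E
```

```text
t: 2.25
eef_pos: [0.5532, -0.0729, 0.1563]
tool_rot: [-0.0, 1.0, -0.012, 0.0]
contact_force: [-0.1, -0.1, -0.2]
gripper_width: 1.001
[ 0.55317924 -0.0728901   0.15631766] [[0.9997, -0.0232, 0.0005], [-0.0232, -0.9997, 0.0001], [0.0005, -0.0001, -1.0]] [-0.25  0.38  0.34  1.93 -0.17  0.85 -1.42]
blank 8481 0.0451 c [537.3 -72.7] size [ 45.1 120. ] ang 89.1
```

View pics/wrist1.png

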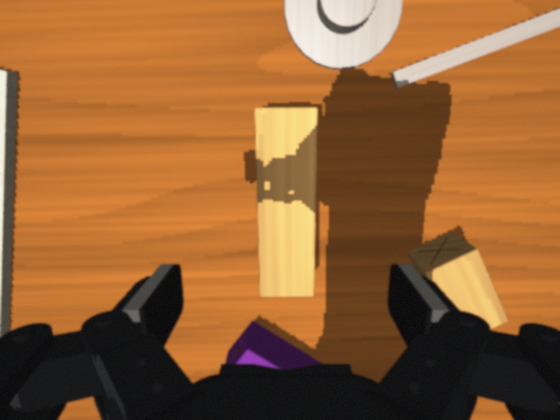

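The blank (columns 255–318, rows 105–297) lies centred between the open fingers. The offcut at (460,270) and the purple look-alike at (270,350) are clear of them.

```bash
python3 -m jog '[[[0,0,45],[0,0,0],-1],[[0,0,45],[0,0,0],-1],[[0,0,35],[0,0,0],-1],[[0,0,15],[0,0,0],-1],[[0,0,0],[0,0,0],-1],[[0,0,0],[0,0,0],1],[[0,0,0],[0,0,0],1],[[0,0,0],[0,0,0],1],[[0,0,0],[0,0,0],1],[[0,0,0],[0,0,0],1],[[0,0,0],[0,0,0],1],[[0,0,0],[0,0,0],1]]' 60
```

```text
t: 3.8
eef_pos: [0.5541, -0.073, 0.0177]
tool_rot: [-0.0, 1.0, -0.009, 0.001]
contact_force: [-2.0, -0.0, 5.3]
gripper_width: 0.51
```

```bash
python3 -m jog '[[[0,0,-30],[0,0,0],1],[[0,0,-40],[0,0,0],1],[[-13.1,-52.9,0],[0,0,0],1],[[-13.1,-52.9,0],[0,0,0],1],[[-13.1,-52.9,0],[0,0,0],1],[[-13.1,-52.9,0],[0,0,0],1],[[-13.1,-53,0],[0,0,0],1],[[-13.1,-53,0],[0,0,0],1],[[0,0,0],[0,0,7],1],[[0,0,0],[0,0,7],1],[[0,0,0],[0,0,0],1],[[0,0,0],[0,0,0],1]]'
python3 - <<'E'
from h import *
o=bot.get_obs();print(o['eef_pos'],Rq(o['tool_rot']).as_matrix().round(4).tolist(),o['q'].round(2))
for n in ['wrist','scene','side']:
    T=wfc(n)[1]
    p,d=bot.read_camera(n); cv2.imwrite(f'pics/{n}2.png',p[:,:,::-1]);P=cloud(n,d,T); np.save(f'{n}2c.npy',P)
E
```

```text
t: 5.3
eef_pos: [0.48, 0.2459, 0.0866]
tool_rot: [-0.0, 0.992, -0.129, 0.0]
contact_force: [-0.4, 0.3, -1.1]
gripper_width: 0.517
[0.48000943 0.24585755 0.08655827] [[0.9665, -0.2567, 0.0003], [-0.2567, -0.9665, 0.0002], [0.0002, -0.0003, -1.0]] [-0.87  0.46  0.35  2.02 -0.24  0.7  -2.19]
```

View pics/wrist2.png

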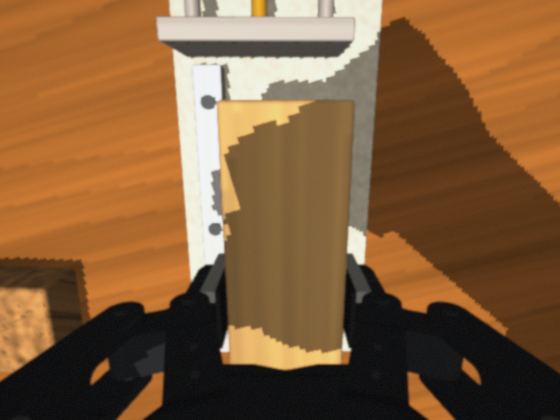

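View pics/side2.png

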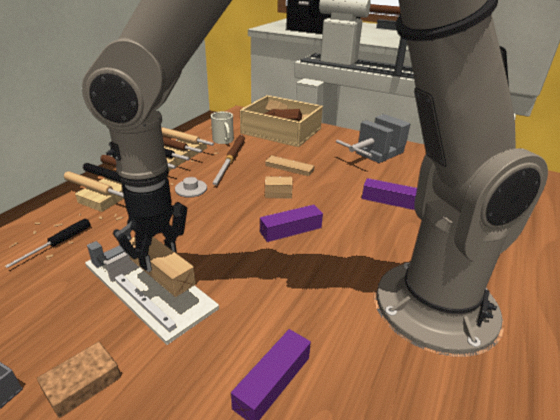

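Blank held above the bed: its top spans cols 220–355, rows 100–360. The fence shows at col ~210 on the left and the plate across row ~30. Now measure the blank against the jig in this picture.

Run:
```python
from h import *
P=np.load('wrist2c.npy'); o=bot.get_obs()
M=Rq(o['tool_rot']).as_matrix(); tcp=np.array(o['eef_pos'])
def edgefit(mask,axis,sign,nm,b=4):
    # tool-frame xy, extremal edge along axis
    q=(P[mask]-tcp)@M*1000
    oth=1-axis; bins=np.round(q[:,oth]/b)
    e=[];c=[]
    for k in np.unique(bins):
        s=q[bins==k]
        if len(s)>3: c.append(s[:,oth].mean()); e.append(np.percentile(sign*s[:,axis],97)*sign)
    c=np.array(c);e=np.array(e)
    f=np.polyfit(c,e,1); r=e-np.polyval(f,c); k=abs(r)<1.5; f=np.polyfit(c[k],e[k],1)
    print(nm,'slope deg',np.degrees(np.arctan(f[0])).round(2),'off',f[1].round(1),'range',c.min().round(),c.max().round(),k.sum(),len(k))
z=P[...,2]
fm=win(180,235,60,250)&(z>.022)&(z<.030); print(fm.sum(),np.median(z[fm]))
edgefit(fm,1,1,'fence inner(+y tool)')
edgefit(fm,1,-1,'fence outer')
bt=win(200,370,95,300)&(z>.08)&(z<.16); print(np.median(z[bt]))
edgefit(bt,1,-1,'blank left');edgefit(bt,1,1,'blank right');edgefit(bt,0,1,'blank front')
bm=win(160,390,0,250)&(z>.008)&(z<.016)
edgefit(bm,1,-1,'bed left');edgefit(bm&win(350,390,0,250),1,1,'bed right')
pm=win(150,360,0,60)&(z>.056)&(z<.066)
edgefit(pm,0,-1,'plate near face top')
q=(P[bt]-tcp)@M; A=np.c_[q[:,:2],np.ones(len(q))]; print('top plane slopes deg',np.degrees(np.linalg.lstsq(A,q[:,2],rcond=None)[0][:2]),q[:,2].mean())
w=P[...,2][bm]; print('bed z',np.median(w))
```

```text
4167 0.02620856753907222
fence inner(+y tool) slope deg 1.79 off -41.0 range -14.0 94.0 25 29
fence outer slope deg 0.02 off -52.2 range -14.0 94.0 29 29
0.11385674997206226
blank left slope deg -0.07 off -21.9 range 2.0 71.0 12 19
blank right slope deg -0.29 off 20.0 range 2.0 71.0 11 19Traceback (most recent call last):
  File "<stdin>", line 20, in <module>
  File "<stdin>", line 13, in edgefit
    raise TypeError("expected non-empty vector for x")
TypeError: expected non-empty vector for x
```

```bash
python3 -m jog '[[[0,0,25],[0,0,0],1],[[0,0,20],[0,0,0],1],[[0,0,8],[0,0,0],1],[[0,0,2],[0,0,0],1],[[0,0,0],[0,0,0],1]]'; python3 -m jog '[[[0,0,1],[0,0,0],1],[[0,0,0],[0,0,0],1]]';python3 -m jog '[[[0,0,1],[0,0,0],1],[[0,0,0],[0,0,0],1]]'
```

```text
t: 6.08
eef_pos: [0.4804, 0.246, 0.0318]
tool_rot: [-0.0, 0.991, -0.131, 0.0]
contact_force: [-0.1, -0.5, -1.5]
gripper_width: 0.517
t: 6.32
eef_pos: [0.4802, 0.2461, 0.0307]
tool_rot: [-0.0, 0.991, -0.13, 0.0]
contact_force: [-1.2, 0.7, -0.9]
gripper_width: 0.518
t: 6.58
eef_pos: [0.4801, 0.2461, 0.0297]
tool_rot: [-0.0, 0.991, -0.131, 0.0]
contact_force: [-2.0, -0.4, 3.8]
gripper_width: 0.511
```

```bash
python3 -m jog '[[[0,-4,0],[0,0,0],1],[[0,-4,0],[0,0,0],1],[[0,-2,0],[0,0,0],1],[[0,0,0],[0,0,0],1]]'
python3 - <<'E'
from h import *
P=None
T=wfc('wrist')[1];o=bot.get_obs();M=Rq(o['tool_rot']).as_matrix(); tcp=np.array(o['eef_pos'])
p,d=bot.read_camera('wrist'); cv2.imwrite('pics/wrist3.png',p[:,:,::-1]);P=cloud('wrist',d,T);np.save('wrist3c.npy',P)
q=(P-tcp)@M*1000; z=P[...,2]
for v in (60,70,80,90,110,130,150,170,190):
    l=[(int(u),q[v,u,1].round(1),(1000*z[v,u]).round(0)) for u in range(195,260,5)]
    print(v,q[v,230,0].round(0),*[f'{a}:{b}/{c:.0f}' for a,b,c in l])
E
```

```text
t: 7.08
eef_pos: [0.4831, 0.2549, 0.0298]
tool_rot: [0.0, 0.991, -0.131, 0.0]
contact_force: [-1.2, -2.3, 6.0]
gripper_width: 0.515
60 91.0 195:-37.2/24 200:-34.4/28 205:-32.9/26 210:-30.9/26 215:-28.9/26 220:-27.7/22 225:-27.2/12 230:-24.9/13 235:-22.9/12 240:-20.7/13 245:-18.4/13 250:-16.5/12 255:-14.2/13
70 87.0 195:-36.7/27 200:-34.7/27 205:-33.2/25 210:-31.1/26 215:-29.0/26 220:-27.6/23 225:-27.4/12 230:-25.1/12 235:-22.8/14 240:-20.7/13 245:-18.6/13 250:-16.5/13 255:-14.4/11
80 83.0 195:-37.4/25 200:-35.4/25 205:-33.3/26 210:-31.2/26 215:-29.1/27 220:-27.4/25 225:-27.7/11 230:-25.3/13 235:-23.1/12 240:-21.1/12 245:-18.8/12 250:-16.6/12 255:-14.4/12
90 79.0 195:-36.8/29 200:-35.5/26 205:-33.4/26 210:-31.4/26 215:-29.5/26 220:-27.5/26 225:-27.4/14 230:-25.6/11 235:-23.3/12 240:-21.1/13 245:-18.9/12 250:-16.8/12 255:-14.4/13
110 70.0 195:-37.9/26 200:-35.9/26 205:-33.6/27 210:-31.8/27 215:-29.8/26 220:-22.1/57 225:-20.5/57 230:-18.8/58 235:-17.3/57 240:-15.7/57 245:-14.1/57 250:-12.5/57 255:-10.8/58
130 64.0 195:-38.8/25 200:-36.5/26 205:-34.2/27 210:-32.3/26 215:-30.2/26 220:-22.7/56 225:-20.9/57 230:-19.1/57 235:-17.5/58 240:-15.8/58 245:-14.1/59 250:-12.7/56 255:-10.9/58
150 57.0 195:-38.9/27 200:-36.9/27 205:-35.1/25 210:-32.8/26 215:-30.5/27 220:-22.8/57 225:-21.1/57 230:-19.3/58 235:-17.7/58 240:-16.0/58 245:-14.4/57 250:-12.7/58 255:-11.2/57
170 50.0 195:-39.5/27 200:-37.5/26 205:-35.4/26 210:-33.1/27 215:-31.3/25 220:-23.3/56 225:-21.4/57 230:-19.7/57 235:-18.1/57 240:-16.3/57 245:-14.5/58 250:-13.0/57 255:-11.3/57
190 44.0 195:-40.3/26 200:-37.8/27 205:-36.0/26 210:-33.4/28 215:-31.3/28 220:-29.4/26 225:-21.7/57 230:-19.9/57 235:-18.3/57 240:-16.8/56 245:-14.8/58 250:-13.2/57 255:-11.3/58
```

View pics/wrist3.png

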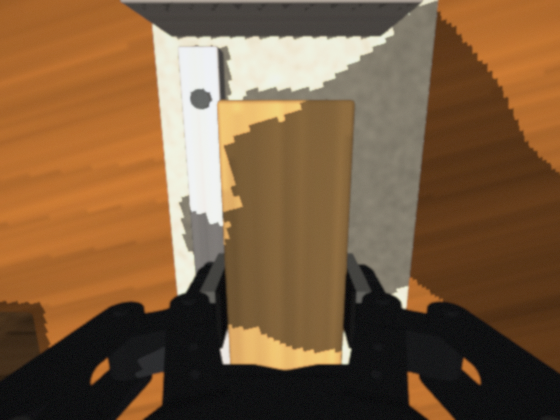

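The fence's inner edge is at col ~222 (tool y −27.4 mm) and the blank's side at −22.7 mm, so the gap is about 5 mm. The tool and the fence are parallel.

```bash
python3 -m jog '[[[0,-2,0],[0,0,0],1],[[0,-1.5,0],[0,0,0],1],[[0,0,0],[0,0,0],1]]';for i in 1 2; do :; done; python3 -m jog '[[[0,-1,0],[0,0,0],1],[[0,0,0],[0,0,0],1]]'; python3 -m jog '[[[0,-1,0],[0,0,0],1],[[0,0,0],[0,0,0],1]]'
```

```text
t: 7.5
eef_pos: [0.484, 0.2581, 0.0297]
tool_rot: [0.0, 0.991, -0.131, 0.0]
contact_force: [-0.8, -2.9, 5.3]
gripper_width: 0.516
t: 7.75
eef_pos: [0.4842, 0.2587, 0.0297]
tool_rot: [0.001, 0.991, -0.131, 0.0]
contact_force: [-1.4, -4.4, 7.4]
gripper_width: 0.518
t: 8.0
eef_pos: [0.4842, 0.2587, 0.0298]
tool_rot: [0.001, 0.991, -0.131, -0.0]
contact_force: [-2.0, -7.1, 10.2]
gripper_width: 0.514
```

```bash
python3 -m jog '[[[0,-0.5,0],[0,0,0],1],[[0,0,0],[0,0,0],1],[[0,0,0],[0,0,0],1],[[0,0,0],[0,0,0],1]]'
python3 - <<'E'
from h import *
T=wfc('wrist')[1];o=bot.get_obs();M=Rq(o['tool_rot']).as_matrix(); tcp=np.array(o['eef_pos'])
p,d=bot.read_camera('wrist'); cv2.imwrite('pics/wrist4.png',p[:,:,::-1]);P=cloud('wrist',d,T);np.save('wrist4c.npy',P)
q=(P-tcp)@M*1000; z=P[...,2]
for v in (70,90,110,130,150,190):
    print(v,q[v,230,0].round(0),*[f'{u}:{q[v,u,1]:.1f}/{1000*z[v,u]:.0f}' for u in range(210,240,2)])
for u in (250,300,340):
    print(u,*[f'{v}:{q[v,u,0]:.1f}/{1000*z[v,u]:.0f}' for v in range(0,125,5)])
rect(P,win(150,400,90,330),(.050,.064),'blank top')
s,ds=bot.read_camera('scene');cv2.imwrite('pics/scene4.png',cv2.resize(s[190:330,330:450,::-1],None,fx=4,fy=4))
C=cloud('scene',ds)
rect(C,win(345,430,205,325),(.006,.018),'bed')
E
```

```text
t: 8.5
eef_pos: [0.4842, 0.2587, 0.0298]
tool_rot: [0.001, 0.991, -0.131, -0.0]
contact_force: [-3.4, -8.5, 10.5]
gripper_width: 0.513
70 86.0 210:-30.8/27 212:-30.1/26 214:-29.3/27 216:-28.5/27 218:-27.7/27 220:-26.9/27 222:-26.3/26 224:-25.6/25 226:-24.7/26 228:-23.8/26 230:-23.7/22 232:-23.6/17 234:-23.5/11 236:-22.7/11 238:-21.5/13
90 78.0 210:-31.4/26 212:-30.5/27 214:-29.6/27 216:-29.2/25 218:-28.2/26 220:-27.3/26 222:-26.8/25 224:-25.7/26 226:-25.1/25 228:-24.4/25 230:-23.5/25 232:-23.7/18 234:-23.8/12 236:-22.8/12 238:-22.1/12
110 70.0 210:-32.0/26 212:-31.0/26 214:-30.2/26 216:-29.3/26 218:-22.8/57 220:-22.2/57 222:-21.4/57 224:-20.7/58 226:-20.0/58 228:-19.4/58 230:-19.0/57 232:-18.3/57 234:-17.6/57 236:-16.9/58 238:-16.3/57
130 64.0 210:-32.3/26 212:-31.3/27 214:-30.7/26 216:-29.9/26 218:-23.3/56 220:-22.4/57 222:-21.8/57 224:-21.2/57 226:-20.5/57 228:-20.0/56 230:-19.1/57 232:-18.6/56 234:-17.9/57 236:-17.1/58 238:-16.7/56
150 57.0 210:-32.9/25 212:-31.9/26 214:-30.9/27 216:-30.3/26 218:-29.5/26 220:-22.7/57 222:-22.2/56 224:-21.4/57 226:-20.8/57 228:-20.1/57 230:-19.6/56
[... 532 characters left out ...]
:66.7/57
300 0:99.8/62 5:99.0/60 10:99.2/55 15:99.7/47 20:99.7/41 25:99.5/35 30:99.6/27 35:99.6/19 40:98.9/12 45:97.2/11 50:94.9/13 55:93.2/12 60:90.8/14 65:89.1/12 70:87.1/12 75:85.1/12 80:83.0/13 85:80.9/13 90:78.9/12 95:76.8/11 100:73.0/55 105:71.4/57 110:69.8/58 115:68.3/57 120:66.7/57
340 0:100.3/61 5:99.7/58 10:99.9/52 15:99.6/48 20:99.6/42 25:99.5/35 30:99.4/28 35:99.6/19 40:99.2/11 45:97.1/12 50:94.8/14 55:93.2/12 60:91.1/12 65:89.1/12 70:87.2/11 75:85.2/11 80:83.0/13 85:80.9/13 90:79.0/10 95:76.8/13 100:72.9/57 105:71.4/57 110:69.8/58 115:68.3/56 120:66.7/57
blank top 30461 0.0572 c [513.8 251.8] size [71.6 85.1] ang 74.99
bed 1414 0.0118 c [558.5 230.6] size [123.3 257. ] ang 75.71
```

View pics/scene4.png

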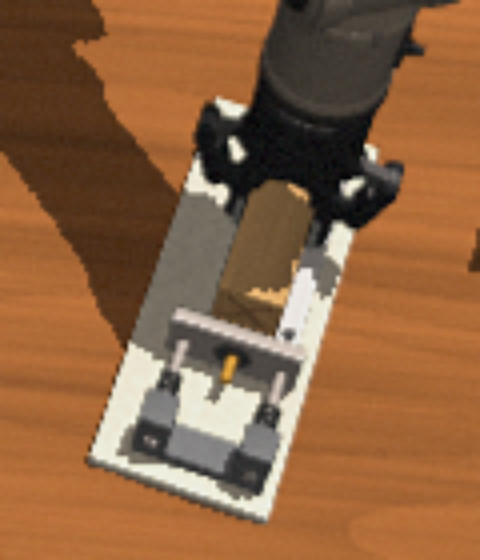

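Flush: the fence edge is at −23.7 mm and the blank's side at about −23.2 mm. The plate face is 26 mm ahead of the blank's end and parallel to it. Now I push endways.

```bash
python3 -m jog '[[[5,0,0],[0,0,0],1],[[7,0,0],[0,0,0],1],[[7,0,0],[0,0,0],1],[[3,0,0],[0,0,0],1],[[0,0,0],[0,0,0],1]]'; python3 -m jog '[[[2,0,0],[0,0,0],1],[[2,0,0],[0,0,0],1],[[2,0,0],[0,0,0],1],[[0,0,0],[0,0,0],1]]'; python3 -m jog '[[[2,0,0],[0,0,0],1],[[2,0,0],[0,0,0],1],[[0,0,0],[0,0,0],1]]'
```

```text
t: 9.22
eef_pos: [0.5, 0.2544, 0.0297]
tool_rot: [0.002, 0.991, -0.131, -0.005]
contact_force: [-19.2, -5.7, 26.2]
gripper_width: 0.516
t: 9.72
eef_pos: [0.5054, 0.253, 0.0297]
tool_rot: [0.002, 0.991, -0.13, -0.006]
contact_force: [-20.7, -3.8, 26.3]
gripper_width: 0.514
t: 10.1
eef_pos: [0.5093, 0.252, 0.0297]
tool_rot: [0.002, 0.991, -0.13, -0.005]
contact_force: [-19.9, -4.6, 25.6]
gripper_width: 0.514
```

```bash
python3 -m jog '[[[0,0,-1],[0,0,0],1],[[0,0,0],[0,0,0],1]]';  python3 -m jog '[[[0,0,-0.5],[0,0,0],1],[[0,0,0],[0,0,0],1]]'
python3 - <<'E'
from h import *
T=wfc('wrist')[1];o=bot.get_obs();M=Rq(o['tool_rot']).as_matrix(); tcp=np.array(o['eef_pos'])
print(M.round(4).tolist())
p,d=bot.read_camera('wrist'); cv2.imwrite('pics/wrist5.png',p[:,:,::-1]);P=cloud('wrist',d,T)
q=(P-tcp)@M*1000; z=P[...,2]
for u in (210,250,300,340,370):
    print(u,*[f'{v}:{q[v,u,0]:.1f}/{1000*z[v,u]:.0f}' for v in range(0,125,5)])
E
```

```text
t: 10.35
eef_pos: [0.511, 0.2515, 0.0298]
tool_rot: [0.002, 0.991, -0.131, -0.004]
contact_force: [-11.0, -3.5, 11.3]
gripper_width: 0.52
t: 10.6
eef_pos: [0.5114, 0.2514, 0.0299]
tool_rot: [0.002, 0.991, -0.131, -0.003]
contact_force: [-8.6, -3.7, 5.7]
gripper_width: 0.515
[[0.9658, -0.259, -0.0072], [-0.2591, -0.9659, -0.003], [-0.0061, 0.0048, -1.0]]
210 0:113.9/12 5:112.1/12 10:109.9/13 15:108.4/12 20:106.5/12 25:104.3/13 30:102.8/11 35:100.8/12 40:99.0/11 45:97.0/11 50:94.9/12 55:92.9/13 60:90.8/13 65:82.6/61 70:81.4/60 75:79.9/61 80:78.3/62 85:77.1/60 90:75.5/62 95:74.2/60 100:72.9/54 105:72.4/13 110:70.3/12 115:68.2/12 120:66.2/25
250 0:113.5/13 5:112.2/11 10:110.0/13 15:108.4/12 20:106.3/13 25:104.6/12 30:102.8/11 35:101.0/11 40:99.0/11 45:96.8/13 50:95.0/12 55:93.0/12 60:91.0/12 65:82.6/62 70:81.3/61 75:79.8/62 80:78.5/61 85:77.1/61 90:75.6/61 95:74.2/61 100:73.0/55 105:71.3/57 110:69.8/56 115:68.2/58 120:66.7/57
300 0:113.7/13 5:112.1/12 10:110.2/12 15:108.3/12 20:106.4/12 25:104.6/12 30:102.8/12 35:100.6/13 40:98.7/13 45:97.1/11 50:95.3/10 55:92.8/14 60:91.1/11 65:82.8/61 70:81.3/61 75:80.0/61 80:78.4/62 85:77.2/60 90:75.6/61 95:74.2/60 100:72.9/56 105:71.3/58 110:69.8/57 115:68.3/58 120:66.7/57
340 0:113.8/13 5:112.1/12 10:110.4/12 15:108.2/13 20:106.3/13 25:104.5/13 30:102.7/12 35:100.6/13 40:98.9/12 45:97.1/12 50:95.2/11 55:92.9/13 60:91.1/12 65:82.8/60 70:81.3/61 75:79.9/61 80:78.6/60 85:77.1/62 90:75.6/62 95:74.3/60 100:72.9/57 105:71.4/58 110:69.9/57 115:68.3/57 120:66.7/57
370 0:106.4/39 5:105.0/38 10:103.3/39 15:101.5/40 20:99.9/40 25:98.6/39 30:96.9/39 35:95.4/39 40:93.6/40 45:92.0/40 50:90.2/41 55:88.7/41 60:87.2/40 65:82.9/60 70:81.4/61 75:80.0/61 80:78.6/60 85:77.1/61 90:75.7/61 95:74.2/61 100:73.1/53 105:72.6/12 110:70.5/12 115:68.3/12 120:66.1/11
```

View pics/wrist5.png

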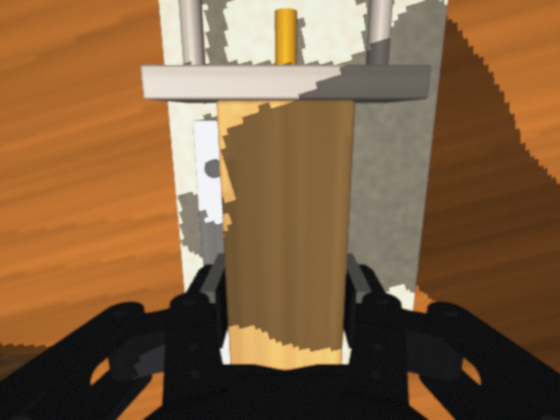

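The plate now touches the blank's front end at row 100, pressed back roughly 2 mm. Continue in small steps.

```bash
python3 -m jog '[[[2,0,0],[0,0,0],1],[[2,0,0],[0,0,0],1],[[0,0,0],[0,0,0],1]]'; python3 -m jog '[[[2,0,0],[0,0,0],1],[[2,0,-0.3],[0,0,0],1],[[0,0,0],[0,0,0],1]]'
```

```text
t: 11.02
eef_pos: [0.5139, 0.2507, 0.0299]
tool_rot: [0.002, 0.991, -0.131, -0.005]
contact_force: [-13.2, -3.6, 8.6]
gripper_width: 0.518
t: 11.4
eef_pos: [0.517, 0.2499, 0.0299]
tool_rot: [0.002, 0.991, -0.13, -0.005]
contact_force: [-14.0, -2.0, 9.7]
gripper_width: 0.516
```

```bash
python3 -m jog '[[[1.5,0,0],[0,0,0],1],[[1.5,0,-0.2],[0,0,0],1],[[1.5,0,0],[0,0,0],1],[[0,0,0],[0,0,0],1],[[0,0,0],[0,0,0],1]]'
cat > chk.py <<'E'
from h import *
import sys
T=wfc('wrist')[1];o=bot.get_obs();M=Rq(o['tool_rot']).as_matrix(); tcp=np.array(o['eef_pos'])
print(M.round(4).tolist(),o['contact_force'].round(1),(M.T@o['contact_force']).round(1),tcp)
p,d=bot.read_camera('wrist'); cv2.imwrite(f'pics/{sys.argv[1]}.png',p[:,:,::-1]);P=cloud('wrist',d,T)
q=(P-tcp)@M*1000; z=P[...,2]
for v in (130,150,170,190):
    print(v,q[v,230,0].round(0),*[f'{u}:{q[v,u,1]:.1f}/{1000*z[v,u]:.0f}' for u in range(206,232,2)])
for u in (200,206,212):print(u,*[f'{v}:{q[v,u,0]:.1f}/{1000*z[v,u]:.0f}' for v in range(80,190,5)])
for n,w in(('scene',win(345,430,205,325)),('side',win(75,225,220,345))):
    _,dd=bot.read_camera(n); C=cloud(n,dd); rect(C,w,(.055,.064),'platetop '+n)
for u in (250,300,340):
    print(u,*[f'{v}:{q[v,u,0]:.1f}/{1000*z[v,u]:.0f}' for v in range(90,125,5)])
E
python3 chk.py wrist6
```

```text
t: 12.02
eef_pos: [0.5198, 0.2491, 0.0299]
tool_rot: [0.002, 0.991, -0.13, -0.007]
contact_force: [-18.5, -1.8, 11.1]
gripper_width: 0.516
[[0.966, -0.2581, -0.0138], [-0.2582, -0.9661, -0.0028], [-0.0126, 0.0063, -0.9999]] [-18.5  -1.8  11.1] [-17.6   6.6 -10.8] [0.51978304 0.24913783 0.02993257]
130 64.0 206:-37.0/12 208:-35.9/13 210:-35.2/12 212:-34.3/12 214:-33.1/13 216:-32.5/12 218:-23.0/57 220:-22.5/56 222:-21.6/58 224:-21.2/56 226:-20.4/57 228:-19.7/57 230:-19.1/57
150 57.0 206:-34.4/26 208:-33.5/26 210:-32.5/27 212:-31.9/26 214:-30.9/26 216:-29.9/27 218:-29.4/26 220:-22.4/58 222:-22.1/56 224:-21.4/57 226:-20.7/57 228:-20.0/57 230:-19.4/56
170 50.0 206:-34.8/26 208:-34.4/24 210:-33.1/26 212:-32.2/26 214:-31.6/25 216:-30.2/28 218:-29.7/26 220:-22.9/57 222:-22.2/58 224:-21.7/57 226:-20.9/57 228:-20.4/57 230:-19.6/57
190 44.0 206:-34.9/28 208:-34.0/28 210:-33.1/28 212:-32.7/26 214:-31.6/28 216:-30.9/27 218:-29.8/28 220:-28.9/28 222:-22.9/56 224:-21.7/58 226:-21.1/58 228:-20.6/57 230:-19.9/57
200 80:78.4/61 85:77.0/61 90:75.5/62 95:74.0/62 100:72.8/57 105:72.5/11 110:70.3/12 115:6
[... 401 characters left out ...]
6 175:43.3/25 180:41.2/26 185:39.4/28
212 80:78.4/61 85:77.0/61 90:75.5/61 95:74.1/62 100:72.8/58 105:72.4/13 110:70.3/12 115:68.2/13 120:66.0/11 125:63.8/12 130:61.6/12 135:59.4/11 140:57.6/19 145:56.2/27 150:54.0/26 155:51.9/26 160:49.8/26 165:47.8/26 170:45.7/26 175:43.4/26 180:41.6/28 185:39.5/28
platetop scene 509 0.0582 c [554.5 241.6] size [ 86.1 102.9] ang 74.05
platetop side 891 0.0565 c [501.5 252.8] size [ 69.4 120.9] ang 85.98
250 90:75.5/62 95:74.2/60 100:72.9/57 105:71.3/57 110:69.8/58 115:68.2/57 120:66.7/58
300 90:75.6/61 95:74.1/62 100:72.9/57 105:71.3/57 110:69.8/55 115:68.3/57 120:66.7/58
340 90:75.6/61 95:74.2/62 100:72.9/57 105:71.4/56 110:69.8/57 115:68.3/58 120:66.7/57
```

View pics/wrist6.png

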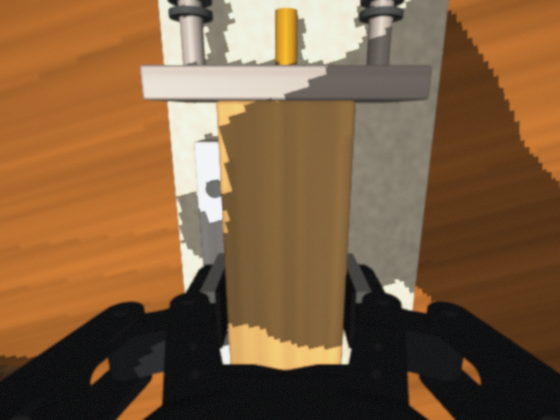

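```bash
python3 -m jog '[[[1,0,0],[0,0,0],1],[[0,0,0],[0,0,0],1],[[0,0,0],[0,0,0],1],[[0,0,0],[0,0,0],1]]'; python3 -m jog '[[[0,0,0],[0,0,0],1],[[0,0,0],[0,0,0],1],[[0,0,0],[0,0,0],1],[[0,0,0],[0,0,0],1]]'; python3 chk.py wrist7 | cut -c1-260
```

```text
t: 12.68
eef_pos: [0.5203, 0.249, 0.0299]
tool_rot: [0.002, 0.991, -0.13, -0.007]
contact_force: [-19.2, -2.0, 13.5]
gripper_width: 0.511
t: 13.18
eef_pos: [0.5203, 0.249, 0.0299]
tool_rot: [0.002, 0.991, -0.13, -0.007]
contact_force: [-20.5, -1.6, 12.3]
gripper_width: 0.514
[[0.966, -0.258, -0.0147], [-0.258, -0.9661, -0.0027], [-0.0135, 0.0064, -0.9999]] [-20.5  -1.6  12.3] [-19.6   6.9 -12. ] [0.52025783 0.24903751 0.02991596]
130 64.0 206:-37.0/12 208:-35.7/13 210:-34.9/13 212:-34.2/12 214:-33.2/12 216:-32.4/12 218:-23.1/56 220:-22.2/57 222:-21.7/57 224:-20.7/59 226:-20.1/58 228:-19.7/57 230:-19.1/57
150 57.0 206:-34.2/26 208:-33.8/24 210:-32.4/27 212:-31.7/26 214:-1.1/172 216:-29.9/27 218:-29.1/27 220:-22.6/57 222:-21.8/58 224:-21.2/58 226:-20.8/56 228:-19.9/58 230:-19.4/57
170 50.0 206:-34.8/26 208:-34.0/26 210:-33.1/26 212:-32.3/26 214:-31.5/26 216:-30.5/27 218:-29.7/26 220:-23.1/56 222:-22.2/58 224:-21.8/56 226:-20.9/57 228:-20.3/57 230:-19.6/57
190 44.0 206:-34.8/29 208:-34.1/28 210:-33.3/28 212:-32.3/28 214:-31.6/27 216:-30.6/28 218:-29.8/28 220:-28.9/28 222:-22.6/57 224:-2
[... 527 characters left out ...]
45.7/26 175:43.6/27 180:41.3/26 185:39.2
212 80:78.4/61 85:76.9/62 90:75.5/62 95:74.1/61 100:72.7/59 105:72.5/11 110:70.3/12 115:68.2/12 120:66.0/13 125:63.8/12 130:61.7/12 135:59.4/12 140:57.1/11 145:56.1/26 150:54.1/26 155:51.9/26 160:49.8/26 165:47.9/27 170:45.6/26 175:43.6/27 180:41.3/26 185:39.6
platetop scene 513 0.0584 c [554.9 238.7] size [ 87.3 102.6] ang 76.95
platetop side 888 0.0565 c [502.  252.5] size [ 70.6 121.6] ang 86.48
250 90:75.6/61 95:74.1/61 100:72.8/57 105:71.3/57 110:69.8/57 115:68.3/57 120:66.7/57
300 90:75.6/61 95:74.2/60 100:72.8/58 105:71.3/58 110:69.8/58 115:68.3/57 120:66.7/58
340 90:75.6/61 95:74.2/61 100:72.8/59 105:71.4/57 110:69.8/58 115:68.3/56 120:66.8/57
```

View pics/wrist7.png

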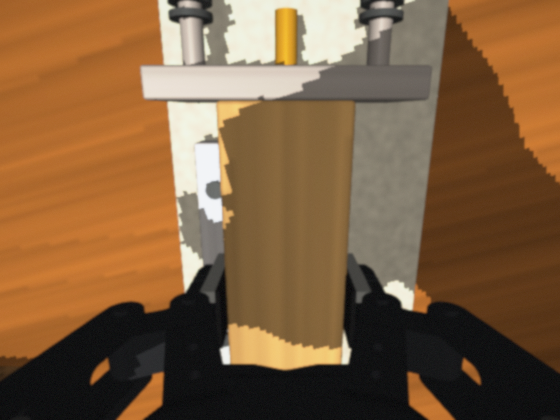

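The plate is still flush on the blank's end at row 100, and the fence end at row ~141 puts the plate about 11 mm back. The pose hasn't changed over 0.5 s, so I'm handing in.

```bash
python3 -c "
from station import bot
print(bot.hand_in()); print(bot.get_obs()['t'])"
```

```text
the job is handed in; nothing more can be done
None
the job is handed in; nothing more can be done
```

I laid the light 150 mm blank flat on the jig bed and slid it flush against the fence. I then pushed it endways into the sprung plate and handed in at about 13.4 s, still gripping it. `hand_in` gives no verdict, so what follows rests on my own measurements.

- **Flush before pushing:** at that stage the blank's side was within about 0.5 mm of the fence and 26 mm short of the plate. It was parallel to the fence within about 0.1°.
- **Plate travel:** the plate ended pressed back about 11 mm. I estimated this from the tool's travel and from the plate's distance past the fence end in the wrist picture.
- **Push force:** the wrist measured 19.6 N along the fence. I put about 11 N of that on the plate, worked out from the spring rate. The rest I take to be friction on the bed and fence. I could not measure the plate force directly.
- **Steadiness:** the tool pose did not change over the last 0.5 s. A push of about 7 N towards the fence and about 12 N down on the bed remained, and the tool was pitched by about 0.8°.
- **Pressing too hard:** during the slide the downward force rose to 26 N, so I backed the tool off before pressing the plate.
- **Not checked:** I did not re-measure the other things on the bench at the end. The arm's path kept clear of them.
- **One check failed:** finding the top of the plate with the scene and side cameras did not work at the end, because it merged with the blank's top. I ignored those readings.

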